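Shut down the ski-waxing corner

TASK

Close down the waxing corner: first slide the full wax pot along the counter, without lifting or tipping it, from the red hot spot to the middle of the blue cool spot. Then turn every wax brush end for end, so that each stands in one of the green tins handle-down with its bristles up to dry, one brush to a tin; the tool rest is there to lay a brush on while you change your grip. Leave the other things on the counter where they are.

Things in the scene. Friction and masses are not known exactly. Their poses are not given: they have to be found in the camera images.
- brush1_mid (a point): wax brush with pale wooden handle (may be absent), 230 mm long, 90 g; this point is on its axis half-way along, 115 mm from either end, close to the balance point. Its z axis points from the bristle end to the handle's butt. It starts upright in a tin, bristle head flat on the tin's floor, handle up
- brush1_butt (a point): centre of the flat butt end of brush1's handle. From the bristle end the brush has: dark stiff bristle head 34 mm across and 38 long, steel ferrule 28 across and 17 long, straight handle 22 across and 161 long, square butt block 24 x 24, 14 long
- brush2_mid (a point): wax brush with yellow handle (may be absent), 230 mm long, 90 g; this point is on its axis half-way along, 115 mm from either end, close to the balance point. Its z axis points from the bristle end to the handle's butt. It starts upright in a tin, bristle head flat on the tin's floor, handle up
- brush2_butt (a point): centre of the flat butt end of brush2's handle. From the bristle end the brush has: dark stiff bristle head 34 mm across and 38 long, steel ferrule 28 across and 17 long, straight handle 22 across and 161 long, square butt block 24 x 24, 14 long
- brush3_mid (a point): wax brush with blue handle (may be absent), 230 mm long, 90 g; this point is on its axis half-way along, 115 mm from either end, close to the balance point. Its z axis points from the bristle end to the handle's butt. It starts upright in a tin, bristle head flat on the tin's floor, handle up
- brush3_butt (a point): centre of the flat butt end of brush3's handle. From the bristle end the brush has: dark stiff bristle head 34 mm across and 38 long, steel ferrule 28 across and 17 long, straight handle 22 across and 161 long, square butt block 24 x 24, 14 long
- tin1 (a point): open round green tin, fixed to the counter; this point is the centre of its inner floor, z up, 10 mm above the counter. Inner width 48 mm, outer 54, rim 76 above this point. The three tins stand in a row 110 mm apart along this point's y axis (tin1 at -y, tin3 at +y); its x axis points level across the row, away from the robot
- tin2 (a point): open round green tin, fixed to the counter; this point is the centre of its inner floor, z up, 10 mm above the counter. Inner width 48 mm, outer 54, rim 76 above this point. The three tins stand in a row 110 mm apart along this point's y axis (tin1 at -y, tin3 at +y); its x axis points level across the row, away from the robot
- tin3 (a point): open round green tin, fixed to the counter; this point is the centre of its inner floor, z up, 10 mm above the counter. Inner width 48 mm, outer 54, rim 76 above this point. The three tins stand in a row 110 mm apart along this point's y axis (tin1 at -y, tin3 at +y); its x axis points level across the row, away from the robot
- rest_axis (a point): steel tool rest, fixed, for laying a brush down: two posts 10 mm thick, 45 mm either side of this point along its y axis, with V notches open upward (arms reach 17 mm to each side). A brush handle lying in both notches is level along the y axis, its axis through this point, 60 mm above the counter; between the posts is only a base plate 8 mm thick. z up
- pot_mid (a point): low steel wax pot, 480 to 780 g; this point is on its upright axis, 41 mm above its underside. Body 120 mm across; fixed lid 126 mm across, its top 49 mm up; then a straight black round knob 26 mm across from 49 to 82 mm above the underside. Two small loops at its sides. It slides on the bare counter
- hot_spot: red ring, 164 mm across, painted on the counter round a dark disc: the heated spot; its centre at counter height
- cool_spot: blue ring, 164 mm across, painted on the counter round a dark disc: the cool spot; its centre at counter height
- heel_lift: red steel heel lift, 45 x 70 x 30 (mm); origin at the centre of its underside; to be left alone
- toe_cleat: grey nylon toe cleat, 50 x 75 x 22 (mm); origin at the centre of its underside; to be left alone
- ratchet: chrome ratchet handle lying down, about 165 long (mm); origin at the centre of its underside; to be left alone
- bolt1: stainless hex bolt standing on its head, 18 across, 38 tall (mm); origin at the centre of its underside; to be left alone
- bolt2: stainless hex bolt, as bolt1 (mm); origin at the centre of its underside; to be left alone
- bolt3: stainless hex bolt, as bolt1 (mm); origin at the centre of its underside; to be left alone
- tin_lid: knurled green screw lid, 62 across, 16 high (mm); origin at the centre of its underside; to be left alone
- scraper: orange plastic scraper, 60 x 120 x 5 (mm); origin at the centre of its underside; to be left alone
Mind the look-alikes: they are no part of the job. Of the things that look like the part that bears brush2_mid, the larger one is meant.

How it is judged (in metres and radians):
On the way, in this order (a step that is already met when the one before it is completed fails the run):
1. the pot stands on the cool spot, let go of (horizontal distance between pot_mid and cool_spot below 0.02 m and height (world z) of pot_mid below 0.046 m and contact force between the fingers and pot below 0.1 N), for 0.2 s.
2. every brush present stands handle-down in a tin (angle between each of brush1_mid, brush2_mid, brush3_mid's own z axis and vertical above 2.7 rad and ((horizontal distance between brush1_butt and tin1 below 0.024 m and z of brush1_butt in the frame of tin1 below 0.01 m) or (horizontal distance between brush1_butt and tin2 below 0.024 m and z of brush1_butt in the frame of tin2 below 0.01 m) or (horizontal distance between brush1_butt and tin3 below 0.024 m and z of brush1_butt in the frame of tin3 below 0.01 m)) and ((horizontal distance between brush2_butt and tin1 below 0.024 m and z of brush2_butt in the frame of tin1 below 0.01 m) or (horizontal distance between brush2_butt and tin2 below 0.024 m and z of brush2_butt in the frame of tin2 below 0.01 m) or (horizontal distance between brush2_butt and tin3 below 0.024 m and z of brush2_butt in the frame of tin3 below 0.01 m)) and ((horizontal distance between brush3_butt and tin1 below 0.024 m and z of brush3_butt in the frame of tin1 below 0.01 m) or (horizontal distance between brush3_butt and tin2 below 0.024 m and z of brush3_butt in the frame of tin2 below 0.01 m) or (horizontal distance between brush3_butt and tin3 below 0.024 m and z of brush3_butt in the frame of tin3 below 0.01 m))), for 0.2 s.
At the end, for the whole second after the job is handed in: The pot stands on the counter with its axis within 20 mm of the blue spot's centre; every brush present stands in a tin, its butt within 24 mm of the tin's axis and 10 mm of its floor, bristles up, leaning less than about 25 degrees; all at rest (all of step 2 and horizontal distance between pot_mid and cool_spot below 0.02 m and height (world z) of pot_mid below 0.046 m and linear speed of pot below 0.02 m/s and linear speed of each of brush1, brush2, brush3 below 0.1 m/s); the robot touches nothing.
It fails at once if the pot is lifted more than 10 mm or tipped more than 0.2 rad (height (world z) of pot_mid above 0.052 m or angle between pot_mid's own z axis and vertical above 0.2 rad).
It fails at once if another thing on the counter is moved more than 25 mm (distance of any of heel_lift, toe_cleat, ratchet, bolt1, bolt2, bolt3, tin_lid, scraper from where it was at the start of the episode above 0.025 m).
Of brush1, brush2, brush3 only 2 to 3 are there at a start; the rules pass over those that are not, and their reading is None.
At some moment in a run one of pot may be knocked a few centimetres aside while the robot is not near it.
It also fails if it takes over 210 s, if anything falls off the work surface, if the arm or the gripper's body presses on something with over 40 N, if the wrist force passes 120 N, or if a joint passes its speed limit or range.

ROBOT

A 6-joint arm with a two-finger parallel gripper is mounted at the origin on the work surface. World frame = base frame: x ahead of the robot, y to its left, z up, the work surface at z = 0. Lengths are in mm, angles in rad, forces in N, time in s.
With the tool pointing down it reaches from about 275 to 750 mm from the base axis. Payload 10.2 kg.
Tool frame: the origin (TCP) lies at the very end of the fingers, on their centre line; the grasp point (between the pads) lies 19 mm behind it; z points along the fingers, y is the line along which they close (so a half turn about z gives the same grasp; the last joint's range is limited). The gripper opens to 85 mm and grips with 20 to 120 N. Pads are 22 mm wide; open, the fingers measure 114 mm over their backs; the gripper's body (76 mm by 85 mm) begins 54 mm behind the grasp point. The pads swing forward as they close: fully open they stand 13 mm farther back than shut.
Start: joints at [0.929, 0.313, 1.498, -0, 1.331, -0.223], TCP at [213.512, 479.629, 231.294] pointing down, gripper open.
Joint ranges: [-2.94, 2.94], [-0.97, 2.17], [0.19, 2.56], [-1.23, 4.37], [0.02, 3.11], [-2.88, 2.88]. Speed limits (rad/s): [2.39, 2.39, 3.01, 3.14, 3.14, 3.14].

INTERFACE

Orientations are given as a unit quaternion [w, x, y, z].
In Python, from rig import ctrl, vision gives the robot as it stands. The module is installed in compiled form; this text tells all that it offers.
- The arm moves only by the tool play_rows, never from a script. Its arguments are lists of equal length, an entry for each row: "translation": the shift along the tool's x, y, z in m, a list of three; "rotation": the turn, a rotation vector about the tool's x, y, z in rad, a list of three; "gripper": the gripper's target within -1 to 1 (shut at 1, half-way at 0, fully open at -1). A call has 1 to 10 rows; each row is the pose to reach, as a shift and turn from the pose commanded when the call began, along the tool's axes at that moment; what a row does not reach only later rows make up. A row lasts 1/8 s, in which the tool goes at most 62.5 mm and 10.7 degrees, less where a joint would pass 70% of its speed; a pose out of reach is approached as far as the arm can. A call with a gripper value outside its range is refused whole. The fingers move at their own pace and stop on an object; "force" is the grip in N (left out, the last holds). Time passes only in rows, so rows that repeat a pose let the fingers close. It gives the time, the measured TCP pose, the force, the opening and the grip force at its end, in the units of the state.
- ctrl.sense(): the state, without advancing time (a new reading comes with each control period).
- vision.capture(name): name is "side" or "top"; returns a dict with "pixels" (480x640x3 uint8, red, green, blue), "vfov" (degrees; the focal length in pixels is half the picture's height over the tangent of half this angle, whatever the lens; pixels are square), "cx", "cy" (the principal point, pixels), "rvec" (rotation vector, rad) and "tvec" (3), from world to camera coordinates, as OpenCV has them. Camera axes: x right, y down, z forward; pixel columns grow to the right and rows downward; lengths in mm; the calibration is good to about 2 mm. A picture is of the moment at which its call begins. There is no depth.
- ctrl.finish_job(): hands the job in; it is judged then, once.
The state is a dict: "time_s": time; "joints": joint angles; "dq": joint speeds; "tau": joint torques, N m; "eef_pos": TCP position; "ee_rot": TCP orientation; "force": force on the tool from outside, world axes, zero at the start; "wrist_torque": the same for the moment, N m; "grip_width": opening from 0.0 (shut) to 1.0 (fully open); "grip_force": force on a finger pad.
Only numpy, scipy, OpenCV 4.12 (cv2) and the standard library are available. Lean on these libraries where they do the work, as an engineer would, in place of code of your own. Each camera call takes 0.05 s, during which the arm holds its last target. There are 200 camera calls.

## Working session

There is one attempt and no reset: what is moved stays moved. The work goes in short steps, Python scripts to look and compute and a tool call to move; the robot and the scene stay as the last step left them, time stands still between calls to the robot, and variables do not carry over. Pictures are saved under pics/ and viewed, at most 14 in all, crops included, and the job is handed in when it is done.

Besides the shell and the picture viewer there is one more tool, called after "Request:" as name(argument=value, ...), one argument or row to a line, values as JSON. play_rows: Moves the arm, as the interface text tells. Its arguments: {"type":"object","properties":{"translation":{"type":"array"},"rotation":{"type":"array"},"gripper":{"type":"array"},"force":{"type":"number"}},"required":["translation","rotation","gripper"]}

```bash
mkdir -p pics; cat > h.py <<'E'
import numpy as np, cv2
from rig import ctrl, vision
def cap(name,fn=None):
    d=vision.capture(name)
    if fn: cv2.imwrite('pics/'+fn,cv2.cvtColor(d['pixels'],cv2.COLOR_RGB2BGR))
    return d
def cam(d):
    f=240/np.tan(np.radians(d['vfov'])/2)
    R=cv2.Rodrigues(np.array(d['rvec'],float))[0];t=np.array(d['tvec'],float).ravel()
    return f,R,t
def ray(d,u,v):
    f,R,t=cam(d); w=R.T@np.array([(u-d['cx'])/f,(v-d['cy'])/f,1.]); return -R.T@t,w
def plane(d,u,v,z):
    c,w=ray(d,u,v); return c+w*(z-c[2])/w[2]
def proj(d,p):
    f,R,t=cam(d); q=R@np.array(p,float)+t; return f*q[0]/q[2]+d['cx'],f*q[1]/q[2]+d['cy']
def state():
    s=ctrl.sense(); print({k:np.round(s[k],3).tolist() for k in('time_s','joints','eef_pos','ee_rot','force','grip_width','grip_force')}); return s
E
python3 - <<'E'
from h import *
s=state()
for n in('top','side'):
    d=cap(n,n+'0.png'); print(n,d['vfov'],d['cx'],d['cy'],-cam(d)[1].T@cam(d)[2],cam(d)[1][2])
E
```

```text
{'time_s': 0.0, 'joints': [0.929, 0.313, 1.498, 0.0, 1.331, -0.223], 'eef_pos': [213.353, 479.416, 230.731], 'ee_rot': [-0.0, 0.208, 0.978, -0.001], 'force': [-1.146, -0.19, 0.114], 'grip_width': 1.003, 'grip_force': 0.0}
top 48.80047768931843 323.1348965231259 243.650855390213 [ 331.38567531   66.37335157 1286.24813334] [ 0.18653374 -0.01172199 -0.98237862]
side 42.540882577920755 314.85239724953084 239.49745093319254 [  256.10121655 -1008.86961875   894.85691383] [ 0.22398078  0.79572828 -0.56271583]
```

View pics/top0.png

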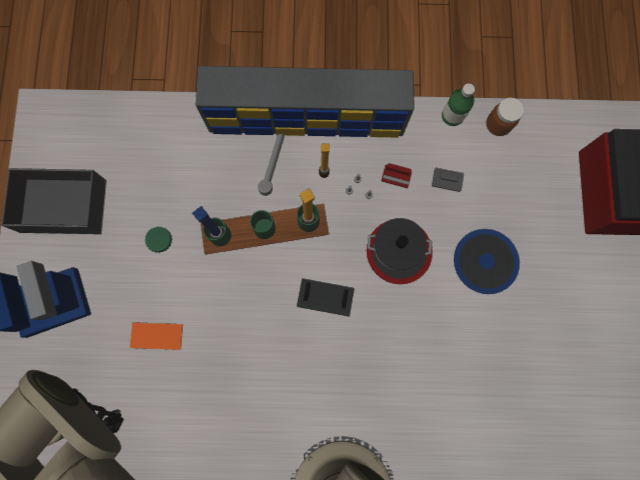

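View pics/side0.png

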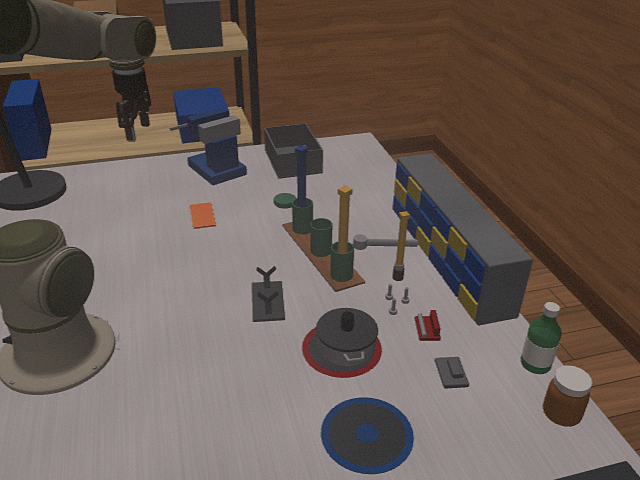

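Two brushes show: yellow in the right-hand tin (308,205) and blue in the left-hand one (205,220), with the middle tin (263,225) empty. The pot (400,247) is on red, the blue spot is at (487,261), and the rest is at (326,297). The small yellow brush (324,160) is a decoy.

```bash
cat > m.py <<'E'
from h import *
def mask(d,lo,hi,box):
    h=cv2.cvtColor(d['pixels'],cv2.COLOR_RGB2HSV); m=cv2.inRange(h,lo,hi); o=np.zeros_like(m); x0,y0,x1,y1=box
    o[y0:y1,x0:x1]=m[y0:y1,x0:x1]; return o
def big(m):
    c=max(cv2.findContours(m,cv2.RETR_EXTERNAL,cv2.CHAIN_APPROX_NONE)[0],key=cv2.contourArea); return c
def tri(d1,p1,d2,p2):
    c1,w1=ray(d1,*p1);c2,w2=ray(d2,*p2);w1/=np.linalg.norm(w1);w2/=np.linalg.norm(w2)
    A=np.c_[w1,-w2];k=np.linalg.lstsq(A,c2-c1,rcond=None)[0];a=c1+k[0]*w1;b=c2+k[1]*w2
    return (a+b)/2,np.linalg.norm(a-b)
E
python3 - <<'E'
from m import *
t=cap('top');s=cap('side')
B=((100,130,50),(125,255,255));
for d,box in((t,(440,215,535,305)),(s,(310,390,425,480))):
    c=big(mask(d,*B,box)); p=np.array([plane(d,u,v,0)[:2] for u,v in c[:,0]]); (x,r)=cv2.minEnclosingCircle(p.astype(np.float32)); print('cool',x,r)
R=((0,120,60),(10,255,255))
c=big(mask(t,*R,(355,215,445,295)))
# knob, dark region
for n,d,box in(('top',t,(390,230,415,255)),('side',s,(335,305,362,335))):
    h=cv2.cvtColor(d['pixels'],cv2.COLOR_RGB2GRAY); x0,y0,x1,y1=box
    o=np.zeros_like(h);o[y0:y1,x0:x1]=(h[y0:y1,x0:x1]<28)*255
    c=big(o); print(n,'knob',cv2.boundingRect(c),[np.round(plane(d,*np.mean(c[:,0],0),z)[:2]) for z in(66,82)])
# butts
Y=((14,120,90),(32,255,255));Bl=((105,110,40),(125,255,255))
for n,k,bt,bs in(('yel',Y,(295,180,325,235),(325,180,362,260)),('blu',Bl,(190,200,232,245),(290,140,312,210))):
    for d,b in((t,bt),(s,bs)):
        c=big(mask(d,*k,b)); print(n,cv2.boundingRect(c), c[:,0][c[:,0,1].argmin()],np.round(cv2.minAreaRect(c),1) if 0 else cv2.minAreaRect(c))
G=((60,40,20),(90,255,255))
for d,bs in((t,((200,215,235,250),(245,205,280,240),(293,200,325,235))),(s,((288,195,318,240),(306,215,336,260),(326,235,358,285)))):
    for b in bs:
        c=big(mask(d,*G,b)); print('tin',cv2.boundingRect(c))
for n,d,b in(('t',t,(195,170,335,260)),('t',t,(285,270,365,325)),('s',s,(235,255,300,330)),('s',s,(280,140,372,290))):
    x0,y0,x1,y1=b; im=cv2.resize(d['pixels'][y0:y1,x0:x1],None,fx=5,fy=5,interpolation=cv2.INTER_CUBIC); globals().setdefault('L',[]).append(im)
A=np.zeros((600,800,3),np.uint8)
def put(im,x,y,w):
    im=cv2.resize(im,(w,int(im.shape[0]*w/im.shape[1]))); h=min(im.shape[0],600-y); A[y:y+h,x:x+w]=im[:h]
put(L[0],0,0,490);put(L[1],0,320,400);put(L[2],490,0,300);put(L[3],540,355,140)
cv2.imwrite('pics/crop1.png',cv2.cvtColor(A,cv2.COLOR_RGB2BGR))
E
```

```text
cool (539.8428344726562, -352.65069580078125) 80.20568084716797
cool (539.3956298828125, -352.4582824707031) 81.64098358154297
top knob (396, 236, 12, 12) [array([ 571., -133.]), array([ 568., -130.])]
side knob (350, 330, 1, 1) [array([ 569., -159.]), array([ 563., -176.])]
yel (300, 189, 14, 31) [307 189] ((307.970458984375, 203.71994018554688), (29.283042907714844, 12.770401000976562), 79.2156982421875)
yel (338, 186, 14, 67) [343 186] ((344.5, 219.0), (66.0, 13.0), 90.0)
blu (193, 207, 14, 14) [200 207] ((199.67074584960938, 213.4634246826172), (10.932164192199707, 10.463642120361328), 51.34019470214844)
blu (295, 146, 12, 5) [299 146] ((300.5, 148.0), (4.0, 11.0), 90.0)
tin (204, 218, 26, 28)
tin (251, 210, 24, 29)
tin (297, 204, 22, 28)
tin (288, 195, 14, 16)
tin (310, 218, 22, 13)
tin (331, 242, 23, 18)
```

View pics/crop1.png

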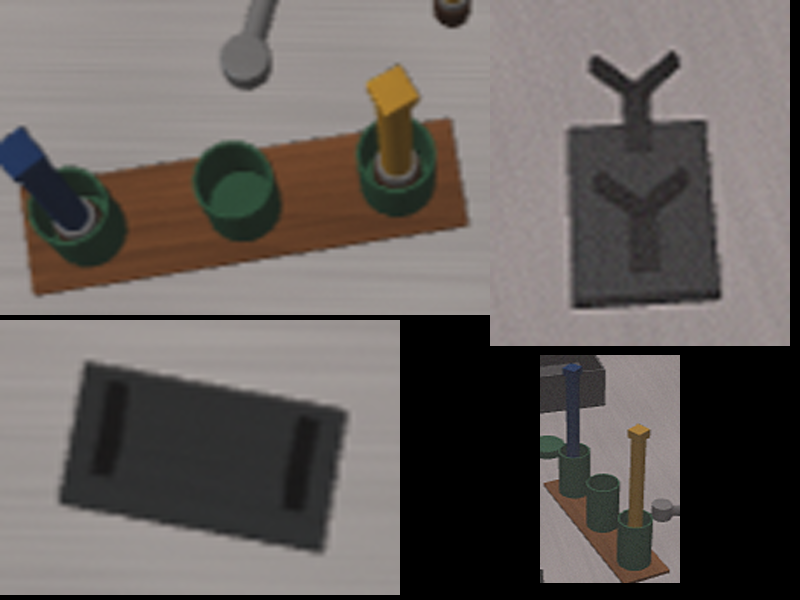

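Crop: the yellow butt centre is about (307,196) and the blue about (201,214). The middle rim is about (262,221), and the rest posts are at (307,291) and (345,299). Both brushes stand nearly upright.

```bash
python3 - <<'E'
from m import *
t=cap('top');s=cap('side')
P=lambda n,d,u,v,z:print(n,np.round(plane(d,u,v,z)[:2],1))
for n,u,v,z in(('ybutt',307.3,195.7,240),('bbutt',201,213.7,240),('rimL',215.3,229.7,86),('rimM',261.6,220.9,86),('rimR',308.4,217.4,86),('floorM',264,226.6,10),('postL',307.2,291.4,70),('postR',345.4,298.6,70),('restbase',325.6,297.2,8),('knobtop',402,242,82)):P(n,t,u,v,z)
for n,u,v,z in(('knobtop',348,315,82),('restpostL',267,273.5,60),('restpostR',267,297.5,60)):P('s'+n,s,u,v,z)
for a,b in(((307.3,195.7),(345,189)),((201,213.7),(300.8,148))): print(tri(t,a,s,b))
# wood board corners fit tin line; rest edges
c=np.array([plane(t,285+x/5,270+(y-320)/5,8)[:2] for x,y in((85,362),(345,410),(323,551),(60,503))]);print(c.round(),'yaw',np.degrees(np.arctan2(*(c[0]-c[1]+c[3]-c[2])[::-1])))
b=np.array([plane(t,195+x/3.5,170+y/3.5,5)[:2] for x,y in((35,295),(468,228),(452,120))]);print(b.round())
E
```

```text
ybutt [629.4  87.8]
bbutt [587.4 302.5]
rimL [587.6 302. ]
rimM [610.5 195.9]
rimR [620.9  87.3]
floorM [613.9 197.6]
postL [449.9  86.8]
postR [434.8  -1.2]
restbase [442.7  43.2]
knobtop [ 567.3 -131.2]
sknobtop [ 572.5 -133.2]
srestpostL [449.8  69.2]
srestpostR [432.8 -12.5]
(array([630.33535549,  87.73712312, 239.10762749]), np.float64(1.3925772436294466))
(array([587.49140396, 302.25474741, 240.83169951]), np.float64(0.6201503181387148))
[[487. 101.]
 [466. -25.]
 [398. -15.]
 [419. 112.]] yaw 80.55747481244472
[[543. 340.]
 [596.  38.]
 [675.  50.]]
```

```bash
cat >> h.py <<'E'
from scipy.spatial.transform import Rotation as Ro
def pose():
    s=ctrl.sense(); q=s['ee_rot']; return np.array(s['eef_pos'],float),Ro.from_quat([q[1],q[2],q[3],q[0]])
def go(p,R=None,cur=None):
    p0,R0=cur or pose(); R=R or R0
    t=R0.inv().apply(np.array(p,float)-p0)/1000; r=(R0.inv()*R).as_rotvec(); print('T',t.round(4).tolist(),'R',r.round(4).tolist()); return t,r
E
python3 - <<'E'
from h import *
p,R=pose();go((569,-132,150));go((569,-132,56));go((569-29.5,-132-220,150));print(R.as_matrix().round(3))
E
```

```text
T [-0.5735, -0.4141, 0.0812] R [0.0, 0.0, 0.0]
T [-0.5735, -0.414, 0.1752] R [0.0, 0.0, 0.0]
T [-0.636, -0.6271, 0.0813] R [0.0, 0.0, 0.0]
[[-0.914  0.407 -0.   ]
 [ 0.407  0.914 -0.   ]
 [ 0.    -0.    -1.   ]]
```

Request:
play_rows(
  translation=[
    [-0.05,-0.035,0],
    [-0.1,-0.07,0],
    [-0.15,-0.105,0],
    [-0.2,-0.14,0],
    [-0.25,-0.175,0],
    [-0.3,-0.21,0],
    [-0.35,-0.245,0],
    [-0.4,-0.285,0.01],
    [-0.45,-0.325,0.02],
    [-0.5,-0.36,0.03],
  ],
  rotation=[
    [0,0,0],
    [0,0,0],
    [0,0,0],
    [0,0,0],
    [0,0,0],
    [0,0,0],
    [0,0,0],
    [0,0,0],
    [0,0,0],
    [0,0,0],
  ],
  gripper=[-1,-1,-1,-1,-1,-1,-1,-1,-1,-1],
  force=40,
)

```text
time_s: 1.55
eef_pos: [522.6, -51.3, 201.8]
ee_rot: [0.0, 0.208, 0.978, 0.0]
force: [0.8, 1.0, 0.4]
grip_width: 0.999
grip_force: 0.0
```

```bash
python3 - <<'E'
from h import *
state();go((569,-132,150));go((569,-132,56))
E
```

```text
{'time_s': 1.55, 'joints': [-0.321, 0.337, 1.543, 0.0, 1.26, -1.473], 'eef_pos': [522.58, -51.305, 201.791], 'ee_rot': [0.0, 0.208, 0.978, 0.0], 'force': [0.842, 1.015, 0.352], 'grip_width': 0.999, 'grip_force': 0.0}
T [-0.0752, -0.0548, 0.0518] R [0.0, 0.0, 0.0]
T [-0.0752, -0.0548, 0.1458] R [0.0, 0.0, 0.0]
```

Request:
play_rows(
  translation=[
    [-0.038,-0.028,0.025],
    [-0.075,-0.055,0.052],
    [-0.075,-0.055,0.052],
    [-0.075,-0.055,0.075],
    [-0.075,-0.055,0.1],
    [-0.075,-0.055,0.125],
    [-0.075,-0.055,0.14],
    [-0.075,-0.055,0.146],
    [-0.075,-0.055,0.146],
    [-0.075,-0.055,0.146],
  ],
  rotation=[
    [0,0,0],
    [0,0,0],
    [0,0,0],
    [0,0,0],
    [0,0,0],
    [0,0,0],
    [0,0,0],
    [0,0,0],
    [0,0,0],
    [0,0,0],
  ],
  gripper=[-1,-1,-1,-1,-1,-1,-1,-1,-1,-1],
)

```text
time_s: 2.8
eef_pos: [568.5, -130.1, 56.8]
ee_rot: [0.001, 0.208, 0.978, -0.0]
force: [0.6, 0.4, -0.1]
grip_width: 1.002
grip_force: 0.0
```

Request:
play_rows(
  translation=[
    [0,0,0],
    [0,0,0],
    [0,0,0],
    [0,0,0],
    [0,0,0],
    [0,0,0],
  ],
  rotation=[
    [0,0,0],
    [0,0,0],
    [0,0,0],
    [0,0,0],
    [0,0,0],
    [0,0,0],
  ],
  gripper=[0.2,0.4,0.6,0.8,0.8,0.8],
  force=35,
)

```text
time_s: 3.55
eef_pos: [568.1, -130.3, 56.3]
ee_rot: [0.0, 0.208, 0.978, -0.0]
force: [-2.2, -2.4, 5.6]
grip_width: 0.291
grip_force: 34.8
```

```bash
python3 - <<'E'
from h import *
state();go((539.6,-352.5,56));t=cap('top','t1.png')
E
```

```text
{'time_s': 3.55, 'joints': [-0.426, 0.624, 1.513, -0.001, 1.005, -1.578], 'eef_pos': [568.143, -130.283, 56.307], 'ee_rot': [0.0, 0.208, 0.978, -0.0], 'force': [-2.158, -2.426, 5.593], 'grip_width': 0.291, 'grip_force': 34.849}
T [-0.0643, -0.2146, 0.0004] R [0.0, 0.0, 0.0]
```

View pics/t1.png

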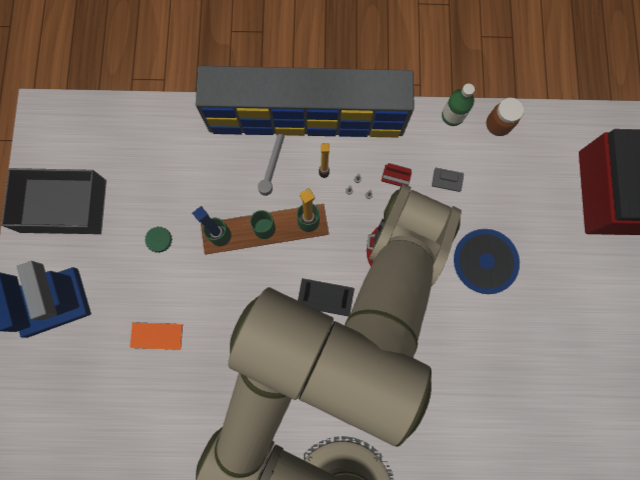

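The top view shows the gripper over the pot at about (400,240). The opening of 0.29 (about 25 mm) and a grip of 35 N fit the 26 mm knob, so I slide the pot.

Request:
play_rows(
  translation=[
    [-0.003,-0.01,0],
    [-0.009,-0.03,0],
    [-0.016,-0.053,0],
    [-0.023,-0.077,0],
    [-0.031,-0.102,0],
    [-0.038,-0.127,0],
    [-0.045,-0.151,0],
    [-0.052,-0.174,0],
    [-0.059,-0.198,0],
    [-0.064,-0.2146,0],
  ],
  rotation=[
    [0,0,0],
    [0,0,0],
    [0,0,0],
    [0,0,0],
    [0,0,0],
    [0,0,0],
    [0,0,0],
    [0,0,0],
    [0,0,0],
    [0,0,0],
  ],
  gripper=[0.8,0.8,0.8,0.8,0.8,0.8,0.8,0.8,0.8,0.8],
)

```text
time_s: 4.85
eef_pos: [539.9, -351.3, 56.3]
ee_rot: [0.0, 0.208, 0.978, 0.001]
force: [0.9, 7.4, 6.7]
grip_width: 0.29
grip_force: 35.5
```

Request:
play_rows(
  translation=[
    [0,0,0],
    [0,0,0],
    [0,0,0],
    [0,0,0],
    [0,0,0],
    [0,0,0],
    [0,0,-0.01],
    [0,0,-0.05],
    [0,0,-0.11],
    [0,0,-0.17],
  ],
  rotation=[
    [0,0,0],
    [0,0,0],
    [0,0,0],
    [0,0,0],
    [0,0,0],
    [0,0,0],
    [0,0,0],
    [0,0,0],
    [0,0,0],
    [0,0,0],
  ],
  gripper=[0.8,0.8,0.4,0,-0.5,-1,-1,-1,-1,-1],
)

```text
time_s: 6.1
eef_pos: [539.1, -351.8, 228.6]
ee_rot: [0.0, 0.208, 0.978, -0.0]
force: [0.6, -0.1, 0.4]
grip_width: 1.003
grip_force: 0.0
```

```bash
python3 - <<'E'
from h import *
state();go((430,-150,330));s=cap('side','s2.png');print(proj(s,(540,-352,82)))
E
```

```text
{'time_s': 6.1, 'joints': [-0.76, 0.585, 1.098, 0.0, 1.458, -1.912], 'eef_pos': [539.066, -351.794, 228.59], 'ee_rot': [0.0, 0.208, 0.978, -0.0], 'force': [0.609, -0.061, 0.4], 'grip_width': 1.003, 'grip_force': 0.0}
T [0.1817, 0.14, -0.1015] R [0.0, 0.0, 0.0]
(np.float64(369.61294546093393), np.float64(401.20340265440274))
```

View pics/s2.png

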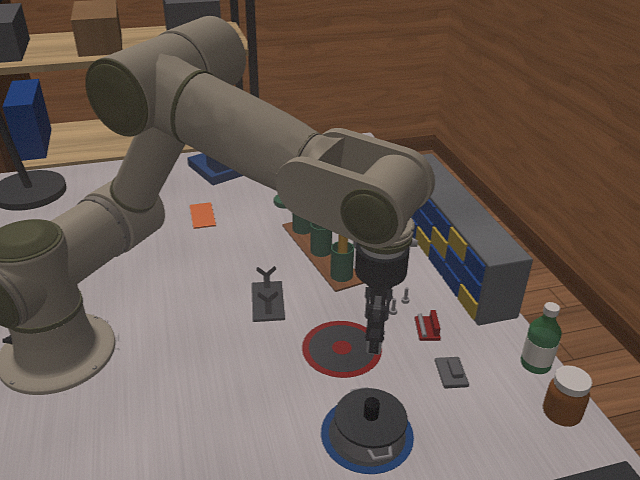

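The pot's knob shows at (371,402), which matches the blue spot's centre. Next I fit a simple kinematic model to plan the turn of the brushes.

```bash
python3 - <<'E'
import numpy as np
from scipy.optimize import least_squares as ls
D=[([.929,.313,1.498],[213.35,479.4,230.7]),([-.321,.337,1.543],[522.6,-51.3,201.8]),([-.426,.624,1.513],[568.1,-130.3,56.3]),([-.76,.585,1.098],[539.07,-351.8,228.6])]
def f(x):
    L1,L2,h,d,a=x;o=[]
    for q,p in D:
        r=L1*np.sin(q[1])+L2*np.sin(q[1]+q[2])+a;z=h+L1*np.cos(q[1])+L2*np.cos(q[1]+q[2])
        R=np.hypot(p[0],p[1]);o+=[z-p[2],r-np.sqrt(R*R-d*d),(np.arctan2(p[1],p[0])-q[0]-np.arcsin(d/R))*500]
    return o
s=ls(f,[400,400,100,116,0]);print(s.x.round(1),np.round(s.fun,1))
E
```

```text
[424.9 396.3 -78.8 116.1  -4.2] [ 0.5 -0.2 -0.  -0.2  1.7  0.1 -2.8  7.4 -0.   2.5 -8.9  0.2]
```

```bash
cat > k.py <<'E'
import numpy as np
from scipy.optimize import least_squares as ls
from scipy.spatial.transform import Rotation as Ro
LO=np.array([-2.94,-.97,.19,-1.23,.02,-2.88]);HI=np.array([2.94,2.17,2.56,4.37,3.11,2.88])
P=[424.9,396.3,171,116.1,250]
def fk(q,P=P):
    L1,L2,h,d,Lt=P[:5]
    th=q[1]+q[2];A=Ro.from_euler('z',q[0])
    w=A.apply([L1*np.sin(q[1])+L2*np.sin(th),d,h+L1*np.cos(q[1])+L2*np.cos(th)])
    R=A*Ro.from_euler('YZYZ'[:3],[th,q[3],q[4]])*Ro.from_euler('z',np.pi/2+q[5])
    return w+R.apply([0,0,Lt]),R,w
def ik(p,R,q0=(0,.6,1.5,1.5,1.5,0)):
    def e(q):
        a,b,_=fk(q);return np.r_[(a-p)/100,(R.inv()*b).as_rotvec()]
    best=None
    for g in [q0]+[(q0[0],.5,1.6,j4,1.2,j6) for j4 in(.3,1.5,2.8) for j6 in(-2,0,2)]:
        s=ls(e,np.clip(g,LO+.01,HI-.01),bounds=(LO,HI))
        if best is None or s.cost<best.cost-1e-6:best=s
        if s.cost<1e-6:break
    return best.x,best.cost
def side(phi,up,tilt=0):
    c,s=np.cos(np.radians(phi)),np.sin(np.radians(phi)); z=np.array([c*np.cos(tilt),s*np.cos(tilt),-np.sin(tilt)]);x=np.array([c*np.sin(tilt),s*np.sin(tilt),np.cos(tilt)])*(1 if up else -1)
    return Ro.from_matrix(np.c_[x,np.cross(z,x),z])
E
python3 - <<'E'
from k import *
for n,t in(('tin1',(629.5,88)),('tin2',(610.5,196)),('tin3',(590,303))):
  for phi in(20,45,60,80):
    u=np.array([np.cos(np.radians(phi)),np.sin(np.radians(phi))])
    for z in(125,):
      for up in(0,1):
        q,c=ik(np.r_[np.array(t)+19*u,z],side(phi,up)); print(n,phi,z,up,q.round(2),'%.1e'%c,fk(q)[2].round())
E
```

```text
tin1 20 125 0 [-0.26  0.68  2.13  2.5   1.3   1.76] 1.9e-24 [412.   9. 125.]
tin1 20 125 1 [-0.26  0.68  2.13  2.5   1.3  -1.38] 1.5e-30 [412.   9. 125.]
tin1 45 125 0 [-0.41  0.75  1.95  1.91  1.41  1.99] 1.1e-28 [466. -75. 125.]
tin1 45 125 1 [-0.41  0.75  1.95  1.91  1.41 -1.16] 1.5e-31 [466. -75. 125.]
tin1 60 125 0 [-0.44  0.81  1.79  1.64  1.53  2.11] 4.0e-27 [ 514. -112.  125.]
tin1 60 125 1 [-0.44  0.81  1.79  1.64  1.53 -1.03] 8.0e-26 [ 514. -112.  125.]
tin1 80 125 0 [-0.43  0.92  1.52  1.38  1.73  2.26] 1.9e-24 [ 589. -139.  125.]
tin1 80 125 1 [-0.43  0.92  1.52  1.38  1.73 -0.88] 4.4e-23 [ 589. -139.  125.]
tin2 20 125 0 [0.   0.68 2.14 2.78 1.27 1.68] 1.9e-21 [393. 117. 125.]
tin2 20 125 1 [ 0.    0.68  2.14  2.78  1.27 -1.46] 1.2e-29 [393. 117. 125.]
tin2 45 125 0 [-0.19  0.72  2.03  2.13  1.35  1.9 ] 6.7e-28 [447.  33. 125.]
tin2 45 125 1 [-0.19  0.72  2.03  2.13  1.35 -1.24] 5.7e-31 [447.  33. 125.]
tin2 60 125 0 [-0.24  0.77  1.88  1.82  1.44  2.04] 1.2e-29 [495.  -4. 125.]
tin2 60 125 1 [-0.24  0.77  1.88  1.82  1.44 -1.1 ] 1.2e-23 [495.  -4. 125.]
tin2 80 125 0 [-0.26  0.87  1.64  1.5   1.62  2.2 ] 5.5e-26 [570. -31. 125.]
tin2 80 125 1 [-0.26  0.87  1.64  1.5   1.62 -0.94] 4.1e-29 [570. -31. 125.]
tin3 20 125 0 [0.27 0.71 2.06 3.06 1.2  1.6 ] 8.8e-31 [373. 224. 125.]
tin3 20 125 1 [ 0.27  0.71  2.06  3.06  1.2  -1.54] 1.3e-22 [373. 224. 125.]
tin3 45 125 0 [0.05 0.72 2.02 2.37 1.28 1.84] 8.9e-27 [427. 140. 125.]
tin3 45 125 1 [ 0.05  0.72  2.02  2.37  1.28 -1.3 ] 1.2e-26 [427. 140. 125.]
tin3 60 125 0 [-0.03  0.76  1.91  2.02  1.35  1.99] 1.1e-28 [474. 103. 125.]
tin3 60 125 1 [-0.03  0.76  1.91  2.02  1.35 -1.15] 8.8e-21 [474. 103. 125.]
tin3 80 125 0 [-0.07  0.85  1.69  1.65  1.51  2.17] 2.4e-26 [550.  76. 125.]
tin3 80 125 1 [-0.07  0.85  1.69  1.65  1.51 -0.97] 1.5e-28 [550.  76. 125.]
```

```bash
cat > plan.py <<'E'
from k import *
import sys
from h import ctrl
def path(q1,N,part=10):
    q0=np.array(ctrl.sense()['joints'])
    p0,R0,_=fk(q0); T=[];V=[]
    for i in range(1,min(N,part)+1):
        p,R,w=fk(q0+(q1-q0)*i/N); T.append((R0.inv().apply(p-p0)/1000).round(3).tolist());V.append((R0.inv()*R).as_rotvec().round(3).tolist())
    print(T);print(V)
E
python3 - <<'E'
from plan import *
u=np.array([1,1])/2**.5
q,c=ik(np.r_[np.array([629.5,88])-100*u,300],side(45,1));print(q.round(2),c)
path(q,20)
p0,_,_=fk(ctrl.sense()['joints']);print(p0)
E
```

```text
[-0.68  0.28  2.08  1.65  1.5  -0.79] 2.6151895639984234e-23
[[0.008, 0.027, 0.009], [0.016, 0.054, 0.016], [0.025, 0.081, 0.021], [0.033, 0.107, 0.025], [0.042, 0.132, 0.026], [0.051, 0.157, 0.026], [0.059, 0.18, 0.024], [0.067, 0.202, 0.021], [0.075, 0.224, 0.017], [0.082, 0.243, 0.011]]
[[-0.089, 0.009, 0.062], [-0.177, 0.024, 0.127], [-0.264, 0.044, 0.194], [-0.349, 0.069, 0.264], [-0.433, 0.099, 0.335], [-0.516, 0.133, 0.408], [-0.596, 0.172, 0.482], [-0.675, 0.216, 0.557], [-0.752, 0.263, 0.634], [-0.827, 0.315, 0.711]]
[ 536.81831397 -349.78214558  240.17240954]
```

Request:
play_rows(
  translation=[
    [0.008,0.027,0.009],
    [0.016,0.054,0.016],
    [0.025,0.081,0.021],
    [0.033,0.107,0.025],
    [0.042,0.132,0.026],
    [0.051,0.157,0.026],
    [0.059,0.18,0.024],
    [0.067,0.202,0.021],
    [0.075,0.224,0.017],
    [0.082,0.243,0.011],
  ],
  rotation=[
    [-0.089,0.009,0.062],
    [-0.177,0.024,0.127],
    [-0.264,0.044,0.194],
    [-0.349,0.069,0.264],
    [-0.433,0.099,0.335],
    [-0.516,0.133,0.408],
    [-0.596,0.172,0.482],
    [-0.675,0.216,0.557],
    [-0.752,0.263,0.634],
    [-0.827,0.315,0.711],
  ],
  gripper=[-1,-1,-1,-1,-1,-1,-1,-1,-1,-1],
)

```text
time_s: 7.4
eef_pos: [563.2, -95.9, 215.6]
ee_rot: [-0.065, 0.505, 0.754, 0.415]
force: [-0.1, -0.2, 0.5]
grip_width: 1.0
grip_force: 0.0
```

```bash
python3 - <<'E'
from plan import *
from h import state
s=state();p,R,w=fk(s['joints']);print(p.round(1),np.roll(R.as_quat(),1).round(3))
u=np.array([1,1])/2**.5
q,c=ik(np.r_[np.array([629.5,88])-100*u,300],side(45,1))
path(q,10)
E
```

```text
{'time_s': 7.4, 'joints': [-0.727, 0.476, 1.553, 0.823, 1.481, -1.356], 'eef_pos': [563.2, -95.922, 215.567], 'ee_rot': [-0.065, 0.505, 0.754, 0.415], 'force': [-0.071, -0.215, 0.462], 'grip_width': 1.0, 'grip_force': 0.0}
[ 568.6 -106.2  211.8] [-0.065  0.505  0.754  0.415]
[[0.018, 0.008, 0.009], [0.036, 0.016, 0.016], [0.053, 0.023, 0.022], [0.068, 0.031, 0.026], [0.083, 0.037, 0.029], [0.097, 0.044, 0.031], [0.109, 0.049, 0.031], [0.12, 0.054, 0.03], [0.129, 0.057, 0.028], [0.138, 0.059, 0.025]]
[[-0.069, 0.044, 0.086], [-0.136, 0.09, 0.174], [-0.201, 0.138, 0.263], [-0.264, 0.187, 0.353], [-0.325, 0.239, 0.444], [-0.385, 0.292, 0.536], [-0.442, 0.347, 0.629], [-0.499, 0.404, 0.721], [-0.554, 0.462, 0.814], [-0.608, 0.522, 0.906]]
```

Request:
play_rows(
  translation=[
    [0.018,0.008,0.009],
    [0.036,0.016,0.016],
    [0.053,0.023,0.022],
    [0.068,0.031,0.026],
    [0.083,0.037,0.029],
    [0.097,0.044,0.031],
    [0.109,0.049,0.031],
    [0.12,0.054,0.03],
    [0.129,0.057,0.028],
    [0.138,0.059,0.025],
  ],
  rotation=[
    [-0.069,0.044,0.086],
    [-0.136,0.09,0.174],
    [-0.201,0.138,0.263],
    [-0.264,0.187,0.353],
    [-0.325,0.239,0.444],
    [-0.385,0.292,0.536],
    [-0.442,0.347,0.629],
    [-0.499,0.404,0.721],
    [-0.554,0.462,0.814],
    [-0.608,0.522,0.906],
  ],
  gripper=[-1,-1,-1,-1,-1,-1,-1,-1,-1,-1],
)

```text
time_s: 8.65
eef_pos: [552.6, 27.1, 303.6]
ee_rot: [-0.271, 0.653, 0.27, 0.653]
force: [-0.5, 0.2, -0.1]
grip_width: 1.004
grip_force: 0.0
```

```bash
python3 - <<'E'
from plan import *
from h import *
from k import ls
s=state()
D=[([.929,.313,1.498,0,1.331,-.223],[213.35,479.4,230.7]),([-.321,.337,1.543,0,1.26,-1.473],[522.6,-51.3,201.8]),([-.426,.624,1.513,0,1.005,-1.578],[568.1,-130.3,56.3]),([-.76,.585,1.098,0,1.458,-1.912],[539.07,-351.8,228.6]),([-.727,.476,1.553,.823,1.481,-1.356],[563.2,-95.9,215.6]),(s['joints'],s['eef_pos'])]
def f(x):
    o=[]
    for q,p in D:
        th=q[1]+q[2]; a=fk(q,x)[0]+Ro.from_euler('z',q[0]).apply([x[5]*np.cos(th),0,-x[5]*np.sin(th)]); o+=list(a-np.array(p))
    return o
r=ls(f,[425,396,171,116,250,0]);print(r.x.round(1),np.abs(r.fun).max())
# current -> z=130 at the same xy, plus fine
R=side(45,1)
go((559,17,130),R)
u=np.array([.7071,.7071]);g=np.array([629.8,87.8])+19*u
go((*g,130),R,(np.array([559.,17,130]),R))
E
```

```text
{'time_s': 8.65, 'joints': [-0.684, 0.322, 2.057, 1.644, 1.501, -0.81], 'eef_pos': [552.611, 27.12, 303.582], 'ee_rot': [-0.271, 0.653, 0.27, 0.653], 'force': [-0.518, 0.151, -0.073], 'grip_width': 1.004, 'grip_force': 0.0}
[439.5 397.1 200.4 116.2 255.3  38.7] 0.3555753830667072
T [-0.1736, 0.0117, -0.0027] R [0.0, -0.0003, -0.0003]
T [0.0, -0.0, 0.1191] R [0.0, 0.0, 0.0]
```

```bash
python3 - <<'E'
s=open('k.py').read()
s=s.replace("P=[424.9,396.3,171,116.1,250]","P=[439.5,397.1,200.4,116.2,255.3,38.7]").replace("L1*np.sin(q[1])+L2*np.sin(th),d","L1*np.sin(q[1])+L2*np.sin(th)+P[5]*np.cos(th),d").replace("L2*np.cos(th)])","L2*np.cos(th)-P[5]*np.sin(th)])")
open('k.py','w').write(s)
E
python3 - <<'E'
from plan import *
u=np.array([.7071,.7071])
for up in(1,0):
  for z in(125,235,290):
    q,c=ik(np.r_[np.array([629.5,88])+19*u,z],side(45,up));print(up,z,q.round(2),c,fk(q)[2].round())
for phi in(30,45):
  u=np.array([np.cos(np.radians(phi)),np.sin(np.radians(phi))])
  for up in(1,0):
    q,c=ik(np.r_[np.array([589,303])+19*u,125],side(phi,up));print(phi,up,q.round(2),c,fk(q)[2].round())
E
```

```text
1 125 [-0.42  0.82  1.88  1.9   1.42 -1.16] 1.4139099130922229e-31 [462. -79. 125.]
1 235 [-0.42  0.57  1.9   1.86  1.35 -0.93] 2.1745117150514454e-24 [462. -79. 235.]
1 290 [-0.42  0.46  1.88  1.83  1.31 -0.8 ] 3.977183934577139e-22 [462. -79. 290.]
0 125 [-0.42  0.82  1.88  1.9   1.42  1.98] 6.847977272631031e-29 [462. -79. 125.]
0 235 [-0.42  0.57  1.9   1.86  1.35  2.21] 1.2872477315379592e-20 [462. -79. 235.]
0 290 [-0.42  0.46  1.88  1.83  1.31  2.34] 1.969436239607757e-30 [462. -79. 290.]
30 1 [ 0.17  0.78  2.01  2.77  1.24 -1.45] 1.5048729710351921e-30 [384. 185. 125.]
30 0 [0.17 0.78 2.01 2.77 1.24 1.7 ] 3.826241427799286e-21 [384. 185. 125.]
45 1 [ 0.05  0.8   1.96  2.36  1.29 -1.3 ] 1.8547756683876446e-25 [422. 136. 125.]
45 0 [0.05 0.8  1.96 2.36 1.29 1.84] 9.127684787840431e-27 [422. 136. 125.]
```

Request:
play_rows(
  translation=[
    [-0.03,0.012,0],
    [-0.06,0.012,0],
    [-0.1,0.012,0],
    [-0.14,0.012,0],
    [-0.165,0.012,0],
    [-0.177,0.012,0],
    [-0.177,0.012,0],
    [-0.177,0.012,0],
  ],
  rotation=[
    [0,0,0],
    [0,0,0],
    [0,0,0],
    [0,0,0],
    [0,0,0],
    [0,0,0],
    [0,0,0],
    [0,0,0],
  ],
  gripper=[-1,-1,-1,-1,-1,-1,-1,-1],
)

```text
time_s: 9.65
eef_pos: [561.4, 18.0, 126.8]
ee_rot: [-0.27, 0.653, 0.272, 0.653]
force: [-0.5, -0.4, -0.6]
grip_width: 1.0
grip_force: 0.0
```

```bash
python3 - <<'E'
from h import *
from k import side
state();cap('side','s3.png');go((629.8+13.4,87.8+13.4,125),side(45,1))
E
```

```text
{'time_s': 9.65, 'joints': [-0.688, 0.772, 2.04, 1.661, 1.539, -1.246], 'eef_pos': [561.387, 18.035, 126.839], 'ee_rot': [-0.27, 0.653, 0.272, 0.653], 'force': [-0.535, -0.372, -0.637], 'grip_width': 1.0, 'grip_force': 0.0}
T [-0.0017, -0.0007, 0.1167] R [-0.0017, 0.0013, 0.0032]
```

View pics/s3.png

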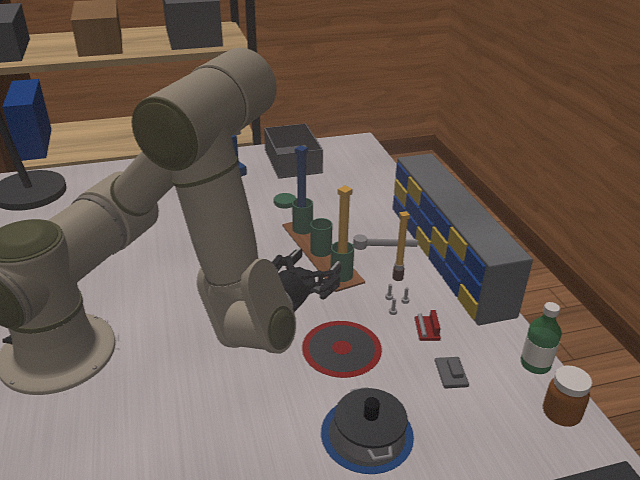

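The gripper is level beside the yellow handle, with the fingers at about (320,280), and the path is clear. I move in and close.

Request:
play_rows(
  translation=[
    [-0.002,0,0.03],
    [-0.002,0,0.06],
    [-0.002,0,0.09],
    [-0.002,0,0.11],
    [-0.002,0,0.117],
    [-0.002,0,0.117],
    [-0.002,0,0.117],
    [-0.002,0,0.117],
    [-0.002,0,0.117],
    [-0.002,0,0.117],
  ],
  rotation=[
    [0,0,0],
    [0,0,0],
    [0,0,0],
    [0,0,0],
    [0,0,0],
    [0,0,0],
    [0,0,0],
    [0,0,0],
    [0,0,0],
    [0,0,0],
  ],
  gripper=[-1,-1,-1,-1,-1,-1,0,0.5,0.9,0.9],
  force=50,
)

```text
time_s: 10.95
eef_pos: [643.7, 100.8, 123.6]
ee_rot: [-0.27, 0.654, 0.272, 0.653]
force: [0.6, 1.0, 0.4]
grip_width: 0.244
grip_force: 48.6
```

Request:
play_rows(
  translation=[
    [0,0,0],
    [0,0,0],
    [0.003,0,0],
    [0.015,0,0],
    [0.035,0,0],
    [0.06,0,0],
    [0.085,0,0],
    [0.11,0,0],
    [0.11,0,0],
  ],
  rotation=[
    [0,0,0],
    [0,0,0],
    [0,0,0],
    [0,0,0],
    [0,0,0],
    [0,0,0],
    [0,0,0],
    [0,0,0],
    [0,0,0],
  ],
  gripper=[0.9,0.9,0.9,0.9,0.9,0.9,0.9,0.9,0.9],
)

```text
time_s: 12.08
eef_pos: [643.8, 101.3, 236.0]
ee_rot: [-0.269, 0.652, 0.273, 0.654]
force: [1.0, 0.5, -0.5]
grip_width: 0.241
grip_force: 48.7
```

```bash
python3 - <<'E'
from h import *
from k import side
state();go((643.2,101.2,290),side(45,1))
E
```

```text
{'time_s': 12.075, 'joints': [-0.42, 0.572, 1.894, 1.86, 1.346, -0.932], 'eef_pos': [643.826, 101.332, 236.018], 'ee_rot': [-0.269, 0.652, 0.273, 0.654], 'force': [0.973, 0.501, -0.511], 'grip_width': 0.241, 'grip_force': 48.694}
T [0.054, -0.0001, -0.0005] R [-0.0018, 0.0, 0.0051]
```

Request:
play_rows(
  translation=[
    [0.03,0,0],
    [0.05,0,0],
    [0.05,0,0],
    [0.05,0,0],
    [0.05,0,0],
    [0.05,0,0],
    [0.05,0,0],
    [0.05,0,0],
    [0.05,0,0],
    [0.05,0,0],
  ],
  rotation=[
    [0,0,0],
    [0,0,0.15],
    [0,0,0.32],
    [0,0,0.5],
    [0,0,0.68],
    [0,0,0.86],
    [0,0,1.04],
    [0,0,1.22],
    [0,0,1.4],
    [0,0,1.58],
  ],
  gripper=[0.9,0.9,0.9,0.9,0.9,0.9,0.9,0.9,0.9,0.9],
)

```text
time_s: 13.32
eef_pos: [643.6, 101.5, 282.8]
ee_rot: [0.655, -0.652, 0.275, -0.265]
force: [0.4, 0.1, -0.7]
grip_width: 0.243
grip_force: 48.8
```

Request:
play_rows(
  translation=[
    [0,0,0],
    [0,0,0],
    [0,0,0],
    [0,0,0],
    [0,0,0],
    [0,0,0],
    [0,0,0],
    [0,0,0],
    [0,0,0],
    [0,0,0],
  ],
  rotation=[
    [0,0,0.18],
    [0,0,0.36],
    [0,0,0.54],
    [0,0,0.72],
    [0,0,0.9],
    [0,0,1.08],
    [0,0,1.26],
    [0,0,1.44],
    [0,0,1.56],
    [0,0,1.56],
  ],
  gripper=[0.9,0.9,0.9,0.9,0.9,0.9,0.9,0.9,0.9,0.9],
)

```text
time_s: 14.58
eef_pos: [643.7, 101.4, 283.0]
ee_rot: [0.653, -0.272, 0.653, 0.27]
force: [0.1, 0.0, -2.0]
grip_width: 0.24
grip_force: 48.8
```

```bash
python3 - <<'E'
from h import *
from k import side
state();go((643.2,101.2,290),side(45,0));s=cap('side','s4.png');cap('top','t4.png')
a=cv2.imread('pics/s4.png')[60:330,200:420];b=cv2.imread('pics/t4.png')[130:330,190:420]
A=np.zeros((580,800,3),np.uint8);a=cv2.resize(a,(420,515));b=cv2.resize(b,(380,330));A[:515,:420]=a;A[:330,420:]=b;cv2.imwrite('pics/c4.png',A)
E
```

```text
{'time_s': 14.575, 'joints': [-0.42, 0.476, 1.877, 1.832, 1.314, 2.323], 'eef_pos': [643.677, 101.382, 283.009], 'ee_rot': [0.653, -0.272, 0.653, 0.27], 'force': [0.092, 0.048, -1.976], 'grip_width': 0.24, 'grip_force': 48.831}
T [-0.007, 0.0002, -0.0005] R [0.0016, -0.0022, 0.0032]
```

View pics/c4.png

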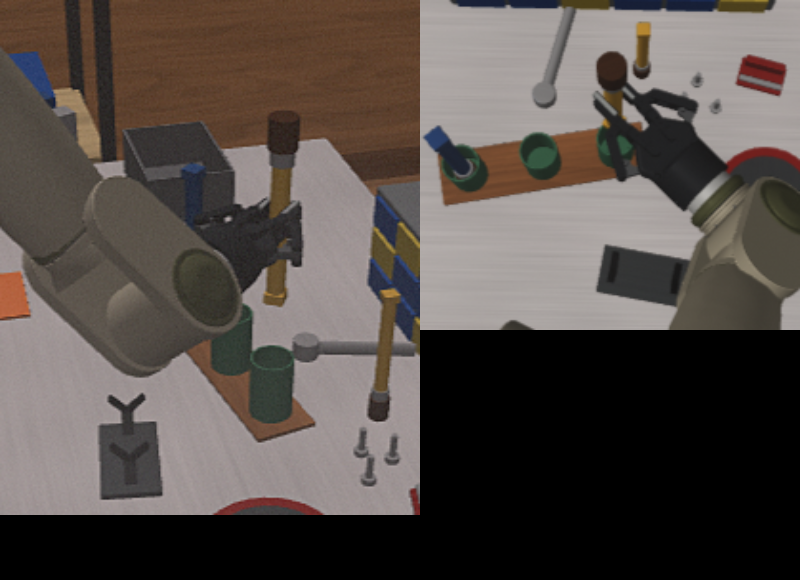

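The yellow brush is now bristles-up: head at crop (284,120), butt at (275,298) above its tin. I check its lean by projecting an upright brush.

```bash
python3 - <<'E'
from h import *
s=cap('side');t=cap('top')
p,R=pose();g=p-19*R.apply([0,0,1]);print(g)
for z in(-115,0,115): q=g+[0,0,z];print(np.round(proj(s,q),1),np.round(proj(t,q),1))
print('meas butt s',(344,216.2),'head s',(348.8,121.3),'head t',190+(612-420)*230/380,130+70*200/330)
E
```

```text
[630.33624085  87.94536739 283.49968029]
[343.5 216.9] [307.7 204.3]
[345.4 170.7] [306.9 189.1]
[347.4 119.7] [305.9 170.3]
meas butt s (344, 216.2) head s (348.8, 121.3) head t 306.2105263157895 172.42424242424244
```

Request:
play_rows(
  translation=[
    [0.03,0,0],
    [0.055,0,0],
    [0.07,0,0],
    [0.08,0,0],
    [0.09,0,0],
    [0.1,0,0],
    [0.11,0,0],
    [0.12,0,0],
    [0.13,0,0],
    [0.14,0,0],
  ],
  rotation=[
    [0,0,0],
    [0,0,0],
    [0,0,0],
    [0,0,0],
    [0,0,0],
    [0,0,0],
    [0,0,0],
    [0,0,0],
    [0,0,0],
    [0,0,0],
  ],
  gripper=[0.9,0.9,0.9,0.9,0.9,0.9,0.9,0.9,0.9,0.9],
)

```text
time_s: 16.02
eef_pos: [643.9, 100.9, 143.0]
ee_rot: [0.653, -0.272, 0.653, 0.27]
force: [-0.2, 0.0, -1.3]
grip_width: 0.237
grip_force: 48.8
```

Request:
play_rows(
  translation=[
    [0.005,0,0],
    [0.01,0,0],
    [0.014,0,0],
    [0.014,0,0],
    [0.014,0,0],
  ],
  rotation=[
    [0,0,0],
    [0,0,0],
    [0,0,0],
    [0,0,0],
    [0,0,0],
  ],
  gripper=[0.9,0.9,0.9,0.9,0.9],
)

```text
time_s: 16.65
eef_pos: [644.0, 100.8, 129.9]
ee_rot: [0.653, -0.272, 0.653, 0.27]
force: [-0.7, -0.7, -0.5]
grip_width: 0.237
grip_force: 48.8
```

Request:
play_rows(
  translation=[
    [0.002,0,0],
    [0.003,0,0],
    [0.003,0,0],
    [0.003,0,0],
    [0.003,0,0],
    [0.003,0,0],
    [0.003,0,0],
    [0.003,0,0],
    [0.003,0,0],
  ],
  rotation=[
    [0,0,0],
    [0,0,0],
    [0,0,0],
    [0,0,0],
    [0,0,0],
    [0,0,0],
    [0,0,0],
    [0,0,0],
    [0,0,0],
  ],
  gripper=[0.9,0.9,0.9,0.6,0.4,0.1,-0.3,-0.7,-1],
)

```text
time_s: 17.77
eef_pos: [644.0, 100.8, 126.7]
ee_rot: [0.653, -0.272, 0.653, 0.27]
force: [0.1, -0.2, -0.7]
grip_width: 0.997
grip_force: 0.0
```

Request:
play_rows(
  translation=[
    [0,0,0],
    [0,0,0],
    [0,0,-0.02],
    [0,0,-0.05],
    [0,0,-0.08],
    [0,0,-0.12],
    [-0.03,0,-0.12],
    [-0.08,0,-0.12],
    [-0.13,0,-0.12],
    [-0.17,0,-0.12],
  ],
  rotation=[
    [0,0,0],
    [0,0,0],
    [0,0,0],
    [0,0,0],
    [0,0,0],
    [0,0,0],
    [0,0,0],
    [0,0,0],
    [0,0,0],
    [0,0,0],
  ],
  gripper=[-1,-1,-1,-1,-1,-1,-1,-1,-1,-1],
)

```text
time_s: 19.02
eef_pos: [558.9, 16.5, 298.9]
ee_rot: [0.653, -0.273, 0.653, 0.269]
force: [-0.5, -0.2, 0.0]
grip_width: 0.996
grip_force: 0.0
```

```bash
python3 - <<'E'
from plan import *
from h import state
s=state()
ph=np.radians(30);u=np.array([np.cos(ph),np.sin(ph)])
q,c=ik(np.r_[np.array([588.5,303])-100*u,300],side(30,1),s['joints']);print(q.round(2),c)
path(q,20)
import h;h.cap('side','s5.png')
E
```

```text
{'time_s': 19.025, 'joints': [-0.695, 0.348, 2.031, 1.634, 1.508, 2.326], 'eef_pos': [558.875, 16.533, 298.886], 'ee_rot': [0.653, -0.273, 0.653, 0.269], 'force': [-0.46, -0.189, 0.039], 'grip_width': 0.996, 'grip_force': 0.0}
[ 0.03  0.15  2.31  2.54  0.99 -1.21] 3.875750350306543e-23
[[-0.003, 0.007, 0.013], [-0.007, 0.015, 0.026], [-0.009, 0.024, 0.037], [-0.012, 0.032, 0.048], [-0.014, 0.041, 0.059], [-0.016, 0.051, 0.068], [-0.018, 0.06, 0.077], [-0.019, 0.07, 0.085], [-0.02, 0.081, 0.093], [-0.021, 0.091, 0.099]]
[[0.015, -0.01, -0.169], [0.032, -0.017, -0.336], [0.051, -0.021, -0.502], [0.07, -0.02, -0.666], [0.089, -0.016, -0.829], [0.108, -0.008, -0.99], [0.126, 0.004, -1.149], [0.143, 0.02, -1.308], [0.157, 0.04, -1.464], [0.169, 0.063, -1.62]]
```

View pics/s5.png

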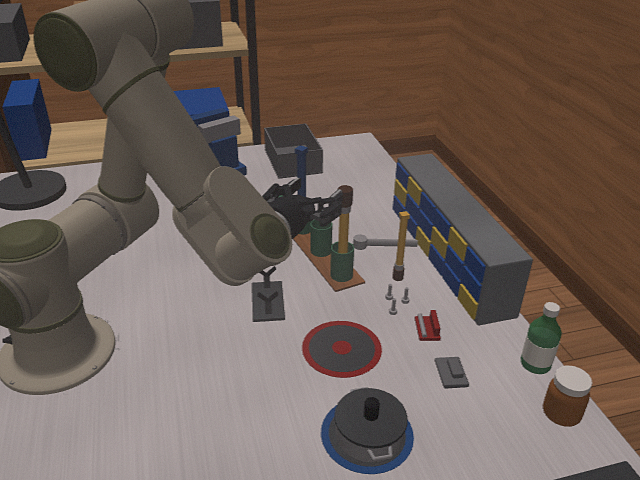

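The yellow brush stands bristles-up in its tin, head at (344,196), and the pot is still on blue. I go to the blue brush without un-spinning, since it can be turned the other way.

```bash
python3 - <<'E'
from plan import *
ph=np.radians(30);u=np.array([np.cos(ph),np.sin(ph)])
s=ctrl.sense()
q,c=ik(np.r_[np.array([588.5,303])-100*u,300],side(30,0),s['joints']);print(q.round(2),c)
path(q,10)
E
```

```text
[0.03 0.15 2.31 2.54 0.99 1.93] 7.698784620585049e-30
[[-0.006, 0.015, 0.026], [-0.012, 0.032, 0.048], [-0.016, 0.051, 0.068], [-0.018, 0.071, 0.085], [-0.019, 0.091, 0.099], [-0.019, 0.113, 0.111], [-0.016, 0.136, 0.119], [-0.012, 0.159, 0.125], [-0.006, 0.183, 0.127], [0.001, 0.208, 0.127]]
[[0.029, -0.023, -0.021], [0.059, -0.041, -0.037], [0.089, -0.055, -0.046], [0.119, -0.064, -0.05], [0.148, -0.068, -0.049], [0.175, -0.066, -0.044], [0.201, -0.057, -0.035], [0.225, -0.044, -0.022], [0.246, -0.024, -0.007], [0.264, 0.002, 0.01]]
```

Request:
play_rows(
  translation=[
    [-0.006,0.015,0.026],
    [-0.012,0.032,0.048],
    [-0.016,0.051,0.068],
    [-0.018,0.071,0.085],
    [-0.019,0.091,0.099],
    [-0.019,0.113,0.111],
    [-0.016,0.136,0.119],
    [-0.012,0.159,0.125],
    [-0.006,0.183,0.127],
    [0.001,0.208,0.127],
  ],
  rotation=[
    [0.029,-0.023,-0.021],
    [0.059,-0.041,-0.037],
    [0.089,-0.055,-0.046],
    [0.119,-0.064,-0.05],
    [0.148,-0.068,-0.049],
    [0.175,-0.066,-0.044],
    [0.201,-0.057,-0.035],
    [0.225,-0.044,-0.022],
    [0.246,-0.024,-0.007],
    [0.264,0.002,0.01],
  ],
  gripper=[-1,-1,-1,-1,-1,-1,-1,-1,-1,-1],
)

```text
time_s: 20.32
eef_pos: [500.8, 253.7, 294.6]
ee_rot: [0.681, -0.181, 0.686, 0.184]
force: [-0.1, -1.0, -0.7]
grip_width: 1.001
grip_force: 0.0
```

```bash
python3 - <<'E'
from plan import *
from h import *
state();ph=np.radians(30);u=np.array([np.cos(ph),np.sin(ph)]);R=side(30,0)
A=np.r_[np.array([588.5,302.8])-100*u,125]
q,c=ik(A,R,ctrl.sense()['joints']);print(q.round(2),c,fk(q)[2])
go(A,R);go(A+np.r_[119*u,0],R,(A,R))
E
```

```text
{'time_s': 20.325, 'joints': [0.036, 0.164, 2.32, 2.55, 0.995, 1.925], 'eef_pos': [500.808, 253.721, 294.565], 'ee_rot': [0.681, -0.181, 0.686, 0.184], 'force': [-0.057, -0.965, -0.671], 'grip_width': 1.001, 'grip_force': 0.0}
[0.03 0.74 2.33 2.65 1.51 1.6 ] 1.0577231906477988e-30 [280.80117404 125.15       125.        ]
T [0.1695, -0.0024, 0.0014] R [-0.0012, -0.0055, -0.0065]
T [0.0, 0.0, 0.119] R [0.0, 0.0, 0.0]
```

Request:
play_rows(
  translation=[
    [0.03,-0.002,0],
    [0.06,-0.002,0],
    [0.1,-0.002,0],
    [0.135,-0.002,0],
    [0.16,-0.002,0.001],
    [0.17,-0.002,0.001],
    [0.17,-0.002,0.001],
    [0.17,-0.002,0.001],
  ],
  rotation=[
    [0,-0.005,-0.006],
    [0,-0.005,-0.006],
    [0,-0.005,-0.006],
    [0,-0.005,-0.006],
    [0,-0.005,-0.006],
    [0,-0.005,-0.006],
    [0,-0.005,-0.006],
    [0,-0.005,-0.006],
  ],
  gripper=[-1,-1,-1,-1,-1,-1,-1,-1],
)

```text
time_s: 21.32
eef_pos: [502.3, 252.6, 126.0]
ee_rot: [0.684, -0.183, 0.682, 0.183]
force: [0.2, 0.3, 0.5]
grip_width: 0.996
grip_force: 0.0
```

```bash
python3 - <<'E'
from h import *
from k import side
state();u=np.array([.866,.5]);go((588.5+19*.866,302.8+9.5,125),side(30,0))
E
```

```text
{'time_s': 21.325, 'joints': [0.031, 0.742, 2.331, 2.649, 1.513, 1.603], 'eef_pos': [502.287, 252.565, 126.05], 'ee_rot': [0.684, -0.183, 0.682, 0.183], 'force': [0.238, 0.278, 0.456], 'grip_width': 0.996, 'grip_force': 0.0}
T [0.0013, 0.0005, 0.1188] R [-0.0006, 0.0023, 0.0005]
```

Request:
play_rows(
  translation=[
    [0.001,0,0.03],
    [0.001,0,0.06],
    [0.001,0,0.09],
    [0.001,0,0.11],
    [0.001,0,0.119],
    [0.001,0,0.119],
    [0.001,0,0.119],
    [0.001,0,0.119],
    [0.001,0,0.119],
    [0.001,0,0.119],
  ],
  rotation=[
    [0,0,0],
    [0,0,0],
    [0,0,0],
    [0,0,0],
    [0,0,0],
    [0,0,0],
    [0,0,0],
    [0,0,0],
    [0,0,0],
    [0,0,0],
  ],
  gripper=[-1,-1,-1,-1,-1,-1,0,0.5,0.9,0.9],
)

```text
time_s: 22.58
eef_pos: [605.2, 311.9, 123.9]
ee_rot: [0.683, -0.183, 0.683, 0.183]
force: [0.1, 0.8, -1.3]
grip_width: 0.239
grip_force: 48.5
```

Request:
play_rows(
  translation=[
    [0,0,0],
    [0,0,0],
    [-0.003,0,0],
    [-0.015,0,0],
    [-0.035,0,0],
    [-0.06,0,0],
    [-0.085,0,0],
    [-0.11,0,0],
    [-0.135,0,0],
    [-0.155,0,0],
  ],
  rotation=[
    [0,0,0],
    [0,0,0],
    [0,0,0],
    [0,0,0],
    [0,0,0],
    [0,0,0],
    [0,0,0],
    [0,0,0],
    [0,0,0],
    [0,0,0],
  ],
  gripper=[0.9,0.9,0.9,0.9,0.9,0.9,0.9,0.9,0.9,0.9],
)

```text
time_s: 23.82
eef_pos: [604.8, 311.8, 281.3]
ee_rot: [0.684, -0.183, 0.682, 0.183]
force: [0.2, -1.1, -0.4]
grip_width: 0.239
grip_force: 48.5
```

```bash
python3 - <<'E'
from h import *
state()
E
```

```text
{'time_s': 23.825, 'joints': [0.171, 0.41, 2.006, 2.686, 0.901, 1.867], 'eef_pos': [604.849, 311.84, 281.286], 'ee_rot': [0.684, -0.183, 0.682, 0.183], 'force': [0.232, -1.114, -0.372], 'grip_width': 0.239, 'grip_force': 48.514}
```

Request:
play_rows(
  translation=[
    [0,0,0],
    [0,0,0],
    [0,0,0],
    [0,0,0],
    [0,0,0],
    [0,0,0],
    [0,0,0],
    [0,0,0],
    [0,0,0],
    [0,0,0],
  ],
  rotation=[
    [0,0,-0.1],
    [0,0,-0.25],
    [0,0,-0.42],
    [0,0,-0.6],
    [0,0,-0.78],
    [0,0,-0.96],
    [0,0,-1.14],
    [0,0,-1.32],
    [0,0,-1.5],
    [0,0,-1.58],
  ],
  gripper=[0.9,0.9,0.9,0.9,0.9,0.9,0.9,0.9,0.9,0.9],
)

```text
time_s: 25.08
eef_pos: [604.9, 311.8, 280.0]
ee_rot: [-0.61, 0.614, -0.35, 0.358]
force: [0.1, 0.3, -0.4]
grip_width: 0.239
grip_force: 48.6
```

Request:
play_rows(
  translation=[
    [0,0,0],
    [0,0,0],
    [0,0,0],
    [0,0,0],
    [0,0,0],
    [0,0,0],
    [0,0,0],
    [0,0,0],
    [0,0,0],
    [0,0,0],
  ],
  rotation=[
    [0,0,-0.18],
    [0,0,-0.36],
    [0,0,-0.54],
    [0,0,-0.72],
    [0,0,-0.9],
    [0,0,-1.08],
    [0,0,-1.26],
    [0,0,-1.44],
    [0,0,-1.562],
    [0,0,-1.562],
  ],
  gripper=[0.9,0.9,0.9,0.9,0.9,0.9,0.9,0.9,0.9,0.9],
)

```text
time_s: 26.32
eef_pos: [604.9, 311.8, 279.9]
ee_rot: [-0.183, 0.683, 0.182, 0.684]
force: [-0.6, -0.3, -0.8]
grip_width: 0.238
grip_force: 48.6
```

```bash
python3 - <<'E'
from h import *
from k import side
state();go((605,312,281),side(30,1));s=cap('side','s6.png');t=cap('top','t6.png')
p,R=pose();g=p-19*R.apply([0,0,1]);print(g)
for z in(-115,0,115): q=g+[0,0,z];print(np.round(proj(s,q),1),np.round(proj(t,q),1))
a=cv2.imread('pics/s6.png')[80:280,220:380];b=cv2.imread('pics/t6.png')[130:270,150:340]
A=np.zeros((560,790,3),np.uint8);A[:500,:400]=cv2.resize(a,(400,500));A[:280,410:]=cv2.resize(b,(380,280));cv2.imwrite('pics/c6.png',A)
E
```

```text
{'time_s': 26.325, 'joints': [0.171, 0.412, 2.007, 2.687, 0.902, -1.275], 'eef_pos': [604.929, 311.84, 279.883], 'ee_rot': [-0.183, 0.683, 0.182, 0.684], 'force': [-0.565, -0.327, -0.835], 'grip_width': 0.238, 'grip_force': 48.646}
T [0.0011, -0.0001, 0.0001] R [0.0007, -0.0016, -0.0007]
[588.54917716 302.36102861 279.61175453]
[301.2 175.9] [208.5 221.6]
[301.  133.1] [196.8 208.2]
[300.8  86.3] [182.3 191.6]
```

View pics/c6.png

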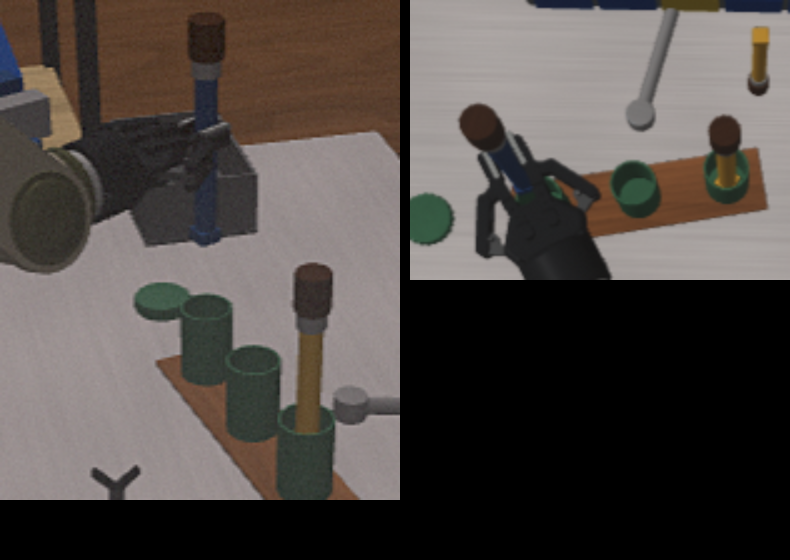

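The blue brush is inverted and upright: head at side crop (206,35), butt at (205,238), directly above its tin at (206,306). I lower it.

Request:
play_rows(
  translation=[
    [-0.03,0,0],
    [-0.055,0,0],
    [-0.07,0,0],
    [-0.08,0,0],
    [-0.09,0,0],
    [-0.1,0,0],
    [-0.11,0,0],
    [-0.12,0,0],
    [-0.13,0,0],
    [-0.14,0,0],
  ],
  rotation=[
    [0,0,0],
    [0,0,0],
    [0,0,0],
    [0,0,0],
    [0,0,0],
    [0,0,0],
    [0,0,0],
    [0,0,0],
    [0,0,0],
    [0,0,0],
  ],
  gripper=[0.9,0.9,0.9,0.9,0.9,0.9,0.9,0.9,0.9,0.9],
)

```text
time_s: 27.68
eef_pos: [605.3, 311.9, 138.5]
ee_rot: [-0.183, 0.683, 0.183, 0.683]
force: [0.2, -0.7, -0.1]
grip_width: 0.239
grip_force: 48.6
```

Request:
play_rows(
  translation=[
    [-0.004,0,0],
    [-0.008,0,0],
    [-0.011,0,0],
    [-0.012,0,0],
    [-0.012,0,0],
    [-0.012,0,0],
  ],
  rotation=[
    [0,0,0],
    [0,0,0],
    [0,0,0],
    [0,0,0],
    [0,0,0],
    [0,0,0],
  ],
  gripper=[0.9,0.9,0.9,0.9,0.9,0.9],
)

```text
time_s: 28.42
eef_pos: [605.3, 311.9, 127.3]
ee_rot: [-0.183, 0.683, 0.183, 0.684]
force: [0.2, -0.0, -0.2]
grip_width: 0.238
grip_force: 48.6
```

Request:
play_rows(
  translation=[
    [0,0,0],
    [0,0,0],
    [0,0,0],
    [0,0,0],
    [0,0,0],
    [0,0,0],
    [0,0,0],
    [0,0,0],
  ],
  rotation=[
    [0,0,0],
    [0,0,0],
    [0,0,0],
    [0,0,0],
    [0,0,0],
    [0,0,0],
    [0,0,0],
    [0,0,0],
  ],
  gripper=[0.7,0.5,0.3,0,-0.4,-0.8,-1,-1],
)

```text
time_s: 29.42
eef_pos: [605.3, 311.9, 127.1]
ee_rot: [-0.183, 0.683, 0.183, 0.683]
force: [0.9, 0.4, -0.2]
grip_width: 0.994
grip_force: 0.0
```

Request:
play_rows(
  translation=[
    [0,0,-0.015],
    [0,0,-0.04],
    [0,0,-0.07],
    [0,0,-0.1],
    [0,0,-0.12],
    [0.05,0,-0.12],
    [0.1,0,-0.12],
    [0.15,0,-0.12],
    [0.17,0,-0.12],
    [0.17,0,-0.12],
  ],
  rotation=[
    [0,0,0],
    [0,0,0],
    [0,0,0],
    [0,0,0],
    [0,0,0],
    [0,0,0],
    [0,0,0],
    [0,0,0],
    [0,0,0],
    [0,0,0],
  ],
  gripper=[-1,-1,-1,-1,-1,-1,-1,-1,-1,-1],
)

```text
time_s: 30.68
eef_pos: [501.0, 252.0, 298.9]
ee_rot: [-0.183, 0.681, 0.183, 0.685]
force: [-0.7, 0.4, -0.2]
grip_width: 1.001
grip_force: 0.0
```

```bash
python3 - <<'E'
from m import *
state();s=cap('side','s7.png');t=cap('top','t7.png')
A=np.zeros((480,800,3),np.uint8);a=cv2.imread('pics/s7.png')[120:480,240:480];b=cv2.imread('pics/t7.png')[150:310,180:540]
A[:480,:320]=cv2.resize(a,(320,480));A[:213,320:]=cv2.resize(b,(480,213));cv2.imwrite('pics/c7.png',A)
c=big(mask(t,(100,130,50),(125,255,255),(440,215,535,305)));print(cv2.boundingRect(c),'knob exp',proj(t,(540,-352,82)))
E
```

```text
{'time_s': 30.675, 'joints': [0.029, 0.158, 2.319, 2.543, 1.001, -1.218], 'eef_pos': [501.019, 251.977, 298.85], 'ee_rot': [-0.183, 0.681, 0.183, 0.685], 'force': [-0.737, 0.379, -0.181], 'grip_width': 1.001, 'grip_force': 0.0}
(454, 230, 64, 64) knob exp (np.float64(497.18838861277493), np.float64(255.23598132786574))
```

View pics/c7.png

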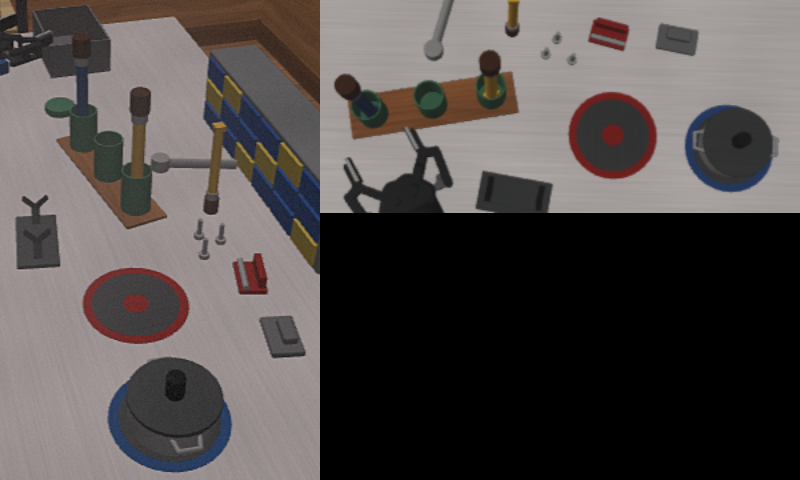

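Both brushes stand bristles-up, heads at side crop (81,47) and (140,100). The pot's knob projects to within 2 px of the blue spot's centre, and the other things are undisturbed. I hand the job in.

```bash
python3 -c "
from rig import ctrl
print(ctrl.finish_job())"
```

```text
the job is handed in; nothing more can be done
None
```

The job is handed in after about 31 s of robot time: the pot stands on the blue spot, and both brushes present (yellow and blue) stand handle-down in tins, all confirmed in the last pictures; no verdict came back.

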